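# Reload the micrometer stage in reverse order

## Robot

A 6-joint arm with a two-finger parallel gripper is mounted at the origin on the work surface. World frame = base frame: x ahead of the robot, y to its left, z up, the work surface at z = 0. Lengths are in m, angles in rad, forces in N, time in s.
With the tool pointing down it reaches from about 0.425 to 0.95 m from the base axis. Payload 3.5 kg.
Tool frame: the origin (TCP) lies midway between the tips of the shut fingers; the grasp point (between the pads) lies 19 mm behind it (ctrl.hold_point_z is the distance from the TCP to the grasp point, in m); z points along the fingers, y is the line along which they close (so a half turn about z gives the same grasp; the last joint's range is limited). The gripper opens to 85 mm and grips with 20 to 120 N. Pads are 22 mm wide; open, the fingers measure 114 mm over their backs; the gripper's body (76 mm by 85 mm) begins 54 mm behind the grasp point. The pads swing forward as they close: fully open they stand 13 mm farther back than shut.
Start: joints at [0.963, 0.286, 1.577, -0, 1.279, -0.15], TCP at [0.298, 0.605, 0.231] pointing down, gripper open.
Joint ranges: [-2.77, 2.77], [-0.9, 2.22], [0.21, 2.48], [-1.53, 4.67], [0.24, 2.81], [-2.84, 2.84]. Speed limits (rad/s): [2.79, 2.79, 3.14, 3.14, 3.14, 3.14].

## Interface

Orientations are given as a unit quaternion [x, y, z, w].
In Python, from plant import readout, cams, sign_off, ctrl gives the robot as it stands. The module is installed in compiled form; this text tells all that it offers.
- The arm moves only by the tool step_arm, never from a script. Its argument "increments" is a list of rows, each a list of 2 entries, a list of its own where there are three numbers: the shift along the world's x, y, z in mm, then the turn, a rotation vector about the world's x, y, z in rad. In form: [[[x, y, z], [rx, ry, rz]], ...]. A call has 1 to 8 rows; each row shifts and turns the commanded pose from where the row before left it; what a row does not reach is not made up. A row lasts 1/12 s, in which the tool goes at most 41.7 mm and 7.16 degrees, less where a joint would pass 70% of its speed; a pose out of reach is approached as far as the arm can. A call is refused whole if a number of a shift passes 41.7 or a number of a turn 0.125, either way. A call with a gripper value outside its range is refused whole. "fingers" is the opening, from -1 (shut) to 1 (fully open), set as the call begins (left out, the last holds). The fingers move at their own pace and stop on an object; "grip_force" is the grip in N (left out, the last holds). Time passes only in rows, so rows that do not move let the fingers close. It gives the time, the measured TCP pose, the force, the opening and the grip force at its end, in the units of the state.
- readout.get_state(): the state, without advancing time (a new reading comes with each control period).
- cams.read_camera(name): name is "scene" or "side" or "wrist"; returns the picture (480x640x3 uint8, red, green, blue); there is no depth.
- cams.get_calibration(name): a dict with "fx", "fy", "cx", "cy" (pixels), "eye" and "rotation" of the camera in the world; the wrist camera has in their place "T_tool_cam" (4x4, takes a point from camera to tool coordinates, whose origin is the TCP and whose axes are the flange's). Camera axes: x right, y up, looking along -z (the intrinsics and any distortion apply to the point x, -y, -z); pixel columns grow to the right and rows downward; lengths in m; the calibration is good to about 2 mm. A picture is of the moment at which its call begins: read the wrist's pose just before it. get_calibration takes no time and is no camera call.
- sign_off(): hands the job in; it is judged then, once.
The state is a dict: "time": time; "qpos": joint angles; "dq": joint speeds; "joint_efforts": joint torques, N m; "eef_pos": TCP position; "tcp_rot": TCP orientation; "contact_force": force on the tool from outside, world axes, zero at the start; "wrist_torque": the same for the moment, N m; "opening": opening from 0.0 (shut) to 1.0 (fully open); "finger_force": force on a finger pad.
Only numpy, scipy, OpenCV 4.12 (cv2) and the standard library are available. Lean on these libraries where they do the work, as an engineer would, in place of code of your own. Each camera call takes 0.05 s, during which the arm holds its last target. There are 200 camera calls.

## Task

Move the four optical components from the storage rack onto the four round seats of the micrometer stage, in reverse order: the one next to the rack's loop handle goes on the seat farthest from the stage's large knurled knob, the next one on the next seat, and so on, so that the one farthest from the handle ends up next to the knob. Stand each upright and centred on its seat, putting it down gently rather than dropping it.

Things in the scene. Friction and masses are not known exactly. Their poses are not given: they have to be found in the camera images.
- rack: Fixed low aluminium tray 100 (x) by 250 (y) mm, floor 12 mm up, 5 mm lips along x = +-47 mm; dark loop handle at its +y end (to y = 160 mm). Origin: underside centre, on the table. Nests at x = 0, y = -90, -30, 30, 90 mm, one component on each, any order. Any yaw, left or right of the robot. A loose black cylinder 65 mm high stands about 110 mm from the row on its +x side.
- stage: Fixed stage, flat aluminium top 100 (x) by 250 (y) mm, 34 mm above the table; large knurled silver knob (44 mm diameter) at its +y end, y = 153 to 183 mm. Origin: underside centre, on the table. Seats: flush dark 52 mm discs at x = 0, y = -90, -30, 30, 90 mm, empty. Any yaw, left or right, opposite the rack. A loose orange mount 60 mm high stands about 108 mm from the row on its -x side.
- lens_tube: Lens tube: plain black upright cylinder with two thin silver bands and a round glass top, diameter 40 mm, height 60 mm, 100 to 200 g. Origin: centre of its underside, z up its axis. Starts upright on its nest, 16 mm above the table, any yaw.
- cage_cube: Cage cube: silver aluminium block 38 by 38 mm, 42 mm high, with round glass ports in its sides, 110 to 225 g. Origin: centre of its underside, x and y square to its sides, z up. Starts within 0.2 rad of the rack's yaw, underside 16 mm above the table.
- pillar: Pillar post: slim bare steel post, diameter 22 mm, on a round foot of diameter 42 mm and 10 mm high; total height 71 mm, 120 to 240 g. Origin: centre of its underside, z up its axis. Starts upright, underside 16 mm above the table, any yaw.
- mirror_plate: Mirror plate: silver upright plate 14 mm thick (x), 44 mm wide (y), on a square black foot 44 by 44 mm and 10 mm high, with a round mirror on its -x face; total height 55 mm, 105 to 210 g. Origin: centre of its underside, z up, x square to the plate. Starts within 0.2 rad of the rack's yaw (the plate stands along the row), underside 16 mm above the table.
- nest_tube: Round (54 mm diameter) grey pad, 4 mm thick, fixed on the storage rack, the nest in which the lens tube starts; it stays there and so still shows where the lens tube stood. Origin: centre of its underside, 12 mm above the table. Its axes are parallel to the rack's; in the rack's frame it lies at x = 0 and y = -90, -30, +30 or +90 mm.
- nest_cube: Square (52 mm) grey pad, 4 mm thick, fixed on the storage rack, the nest in which the cage cube starts; it stays there and so still shows where the cage cube stood. Origin: centre of its underside, 12 mm above the table. Its axes are parallel to the rack's; in the rack's frame it lies at x = 0 and y = -90, -30, +30 or +90 mm.
- nest_pillar: Eight-sided (54 mm across flats) grey pad, 4 mm thick, fixed on the storage rack, the nest in which the pillar post starts; it stays there and so still shows where the pillar post stood. Origin: centre of its underside, 12 mm above the table. Its axes are parallel to the rack's; in the rack's frame it lies at x = 0 and y = -90, -30, +30 or +90 mm.
- nest_plate: Oblong (68 mm across the row, in x, by 52 mm) grey pad, 4 mm thick, fixed on the storage rack, the nest in which the mirror plate starts; it stays there and so still shows where the mirror plate stood. Origin: centre of its underside, 12 mm above the table. Its axes are parallel to the rack's; in the rack's frame it lies at x = 0 and y = -90, -30, +30 or +90 mm.
Things that resemble listed ones, but are neither listed nor needed, are in the scene too. What is shaped like the lens_tube but blue is not meant.

How it is judged:
By the outcome, as a careful person would: the job done as asked, in the order asked, and still so for the second after the job is handed in, with the robot touching nothing.
It also fails if it takes over 106 s, if anything falls off the work surface, if the arm or the gripper's body presses on something with over 40 N, if the wrist force passes 120 N, or if a joint passes its speed limit or range.

## Working session

There is one attempt and no reset: what is moved stays moved. The work goes in short steps, Python scripts to look and compute and a tool call to move; the robot and the scene stay as the last step left them, time stands still between calls to the robot, and variables do not carry over. Pictures are saved under pics/ and viewed, at most 14 in all, crops included, and the job is handed in when it is done.

Besides the shell and the picture viewer there is one more tool, called after "Emit:" as name(argument=value, ...) on one line, values as JSON. step_arm: Moves the arm, as the interface text tells. Its arguments: {"type":"object","properties":{"increments":{"type":"array","items":{"type":"array"}},"fingers":{"type":"number"},"grip_force":{"type":"number"}},"required":["increments"]}

```bash
mkdir -p pics
python3 - <<'E'
from plant import readout,cams,ctrl
import cv2,numpy as np
print(readout.get_state()); print(ctrl.hold_point_z)
for n in ["scene","side","wrist"]:
    c=cams.get_calibration(n); print(n,c)
    cv2.imwrite(f"pics/{n}0.png",cams.read_camera(n)[:,:,::-1])
E
```

```text
{'time': 0.0, 'qpos': array([ 9.62987998e-01,  2.87200566e-01,  1.57817150e+00,  1.32235316e-05,
        1.27856339e+00, -1.50004743e-01]), 'dq': array([-4.84992022e-04,  2.88933381e-04, -2.72840281e-04,  1.51535616e-04,
        2.13808509e-05, -5.29549558e-04]), 'joint_efforts': array([ 1.90158164e-03, -4.05977297e+01, -2.92632276e+01, -7.09636015e-05,
        5.71789162e-03,  3.41531774e-06]), 'eef_pos': array([0.29793648, 0.6049694 , 0.22992686]), 'tcp_rot': array([ 2.26909806e-01,  9.73915072e-01, -1.08597283e-03, -4.39187473e-04]), 'contact_force': array([-0.65526674,  0.66730566,  0.91995985]), 'wrist_torque': array([ 0.04155519,  0.03668849, -0.01920963]), 'finger_force': 0.0, 'opening': 0.9989800830177509}
0.0187
scene {'fx': 473.19344744348365, 'fy': 473.19344744348365, 'cx': 317.79227831351176, 'cy': 239.00486268428136, 'eye': array([ 1.09904209, -0.44330525,  0.69680549]), 'rotation': array([0.36131672, 0.16904031, 0.38882182, 0.83047769])}
side {'fx': 455.6266480862028, 'fy': 455.6266480862028, 'cx': 320.07365621852296, 'cy': 238.48886468239843, 'eye': array([0.4180522 , 0.51779711, 0.69125042]), 'rotation': array([-0.05069536,  0.33548741,  0.92715115, -0.15896201])}
wrist {'fx': 373.19919014683086, 'fy': 373.19919014683086, 'cx': 320.84392510186444, 'cy': 234.69527555423448, 'T_tool_cam': array([[ 4.11520208e-04,  9.52282798e-01,  3.05216815e-01,
         7.90796625e-02],
       [ 9.99999793e-01, -2.41001420e-04, -5.96358418e-04,
        -1.68064170e-04],
       [-4.94344177e-04,  3.05216997e-01, -9.52282700e-01,
        -1.43329959e-01],
       [ 0.00000000e+00,  0.00000000e+00,  0.00000000e+00,
         1.00000000e+00]])}
```

View pics/scene0.png

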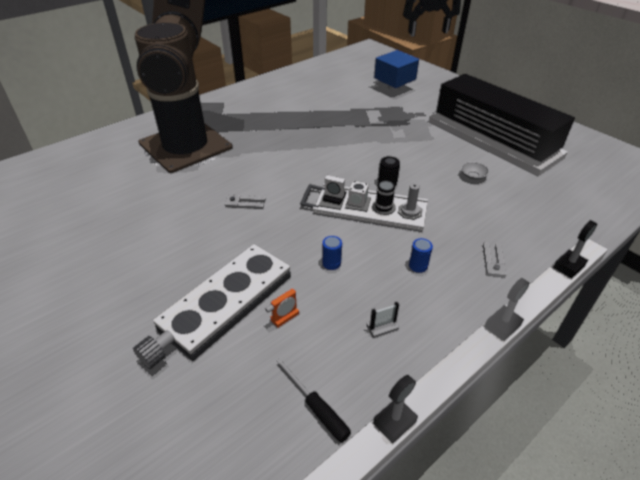

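View pics/side0.png

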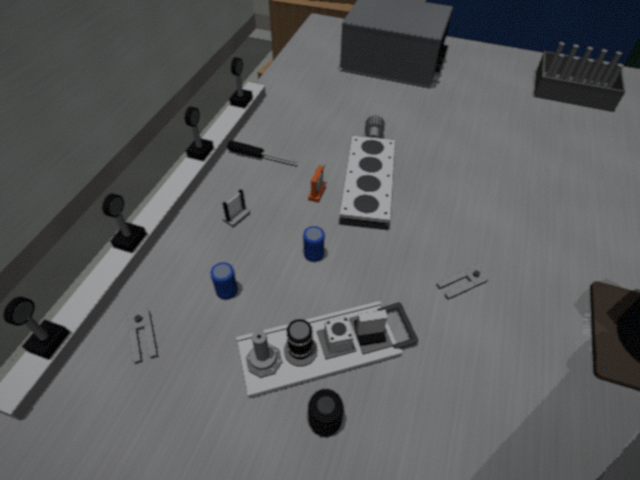

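Scene view: the rack's loop handle is at (312,197). From the handle the row runs mirror plate (335,188), cage cube (358,195), lens tube (385,195), pillar (411,203). The stage knob is at (152,347), with seats at (186,322), (212,301), (237,281) and (260,264). 

Lookalikes for the lens tube are the loose black cylinder (389,170) and the blue tubes (332,252) and (420,255). The orange mount (285,307) and the small frame (383,318) could be taken for the plate. In the side view the handle is at (400,325), the knob at (374,127) and the black cylinder at (325,411).

```bash
cat > h.py <<'E'
import numpy as np,cv2
from scipy.spatial.transform import Rotation as R
from scipy.optimize import least_squares
from plant import readout,cams
F=np.diag([1,-1,-1.])
def cam(n,st=None):
    c=cams.get_calibration(n)
    if n=="wrist":
        T=np.array(c["T_tool_cam"]); st=st or readout.get_state()
        Rt=R.from_quat(st["tcp_rot"]).as_matrix()
        M=Rt@T[:3,:3]; e=st["eef_pos"]+Rt@T[:3,3]
    else: M=R.from_quat(c["rotation"]).as_matrix(); e=np.array(c["eye"])
    return dict(K=(c["fx"],c["fy"],c["cx"],c["cy"]),M=M,e=e)
def proj(c,P):
    p=(np.atleast_2d(P)-c["e"])@c["M"]@F; fx,fy,cx,cy=c["K"]
    return np.c_[fx*p[:,0]/p[:,2]+cx,fy*p[:,1]/p[:,2]+cy]
def ray(c,uv):
    fx,fy,cx,cy=c["K"]; d=c["M"]@F@np.array([(uv[0]-cx)/fx,(uv[1]-cy)/fy,1]); return d/np.linalg.norm(d)
def onplane(c,uv,z):
    d=ray(c,uv); return c["e"]+d*(z-c["e"][2])/d[2]
def tri(obs):
    A=np.zeros((3,3));b=np.zeros(3)
    for c,uv in obs:
        d=ray(c,uv);Q=np.eye(3)-np.outer(d,d);A+=Q;b+=Q@c["e"]
    P=np.linalg.solve(A,b)
    return P,[np.round(proj(c,P)[0]-uv,1) for c,uv in obs]
E
python3 - <<'E'
from h import *
s,d=cam("scene"),cam("side")
pts={"seat_knob":((186,322),(372,147)),"s2":((212,301),(371,164)),"s3":((237,281),(368,183)),"s4":((260,264),(366,203)),
"pillartop":((413,186),(260,336)),"tubetop":((386,184),(299,327)),"cubetop":((359,185),(338,325)),"platefoot":((334,199),(369,338)),"blackcyl":((389,162),(325,399))}
for k,(a,b) in pts.items():
    P,r=tri([(s,a),(d,b)]);print(k,P.round(4),r,np.hypot(P[0],P[1]).round(3))
E
```

```text
seat_knob [ 0.5674 -0.2965  0.0312] [array([0.5, 0.2]), array([ 0.3, -0.2])] 0.64
s2 [ 0.5549 -0.2382  0.0317] [array([0., 0.]), array([ 0., -0.])] 0.604
s3 [ 0.5445 -0.1774  0.033 ] [array([0.3, 0.2]), array([ 0.3, -0.1])] 0.573
s4 [ 0.5338 -0.1191  0.0325] [array([-0.3, -0.1]), array([-0.3,  0.1])] 0.547
pillartop [0.5974 0.2444 0.0836] [array([0.5, 0.1]), array([ 0.7, -0.2])] 0.645
tubetop [0.5503 0.2094 0.0789] [array([0.2, 0. ]), array([ 0.3, -0.1])] 0.589
cubetop [0.4987 0.1777 0.0621] [array([-0., -0.]), array([-0.1,  0. ])] 0.529
platefoot [0.4487 0.1512 0.0046] [array([0.7, 0.3]), array([ 1. , -0.4])] 0.473
blackcyl [0.48   0.294  0.0638] [array([0.1, 0. ]), array([ 0.2, -0.1])] 0.563
```

Emit:
step_arm(increments=[[[12.5,-22.8,0],[0,0,-0.116]],[[12.5,-22.8,0],[0,0,-0.116]],[[12.5,-22.8,0],[0,0,-0.116]],[[12.5,-22.8,0],[0,0,-0.116]],[[12.5,-22.8,0],[0,0,-0.116]],[[12.5,-22.8,0],[0,0,-0.116]]])

```text
time: 0.65
eef_pos: [0.3735, 0.4674, 0.2308]
tcp_rot: [0.548, 0.837, -0.0, -0.0]
contact_force: [0.4, -0.6, 0.1]
opening: 0.999
finger_force: 0.0
```

Emit:
step_arm(increments=[[[12.5,-22.8,0],[0,0,-0.116]],[[12.5,-22.8,0],[0,0,-0.116]],[[12.5,-22.8,0],[0,0,-0.116]],[[12.5,-22.8,0],[0,0,-0.116]],[[12.5,-22.8,0],[0,0,-0.116]],[[12.5,-22.8,0],[0,0,-0.116]]])

```text
time: 1.15
eef_pos: [0.4485, 0.3306, 0.231]
tcp_rot: [0.8, 0.6, -0.0, -0.0]
contact_force: [0.5, -0.0, -0.2]
opening: 0.998
finger_force: 0.0
```

Emit:
step_arm(increments=[[[12.5,-22.8,0],[0,0,-0.116]],[[12.5,-22.8,0],[0,0,-0.116]],[[12.5,-22.8,0],[0,0,-0.116]],[[12.5,-22.8,0],[0,0,-0.116]],[[12.5,-22.8,0],[0,0,-0.116]],[[12.5,-22.8,0],[0,0,-0.116]],[[0,0,0],[0,0,0]],[[0,0,0],[0,0,0]]])

```text
time: 1.82
eef_pos: [0.5235, 0.1941, 0.2309]
tcp_rot: [0.956, 0.293, -0.0, -0.0]
contact_force: [-0.4, 0.6, 0.5]
opening: 1.0
finger_force: 0.0
```

```bash
cat >> h.py <<'E'
import pickle
def snap(name,n="wrist"):
    st=readout.get_state(); im=cams.read_camera(n); c=cam(n,st)
    cv2.imwrite(f"pics/{name}.png",im[:,:,::-1]); pickle.dump(c,open(f"pics/{name}.pkl","wb")); return st
def ld(name): return pickle.load(open(f"pics/{name}.pkl","rb"))
E
python3 -c "
from h import *
st=snap('w1');print(st['time'],st['eef_pos'],st['tcp_rot'],st['qpos'])"
```

```text
1.8167 [0.52354327 0.19407439 0.230926  ] [ 9.56164021e-01  2.92831274e-01 -4.07690735e-04 -2.06376927e-04] [1.73143081e-01 3.07412886e-02 1.86606076e+00 3.25767640e-04
 1.24565081e+00 1.14946199e+00]
```

View pics/w1.png

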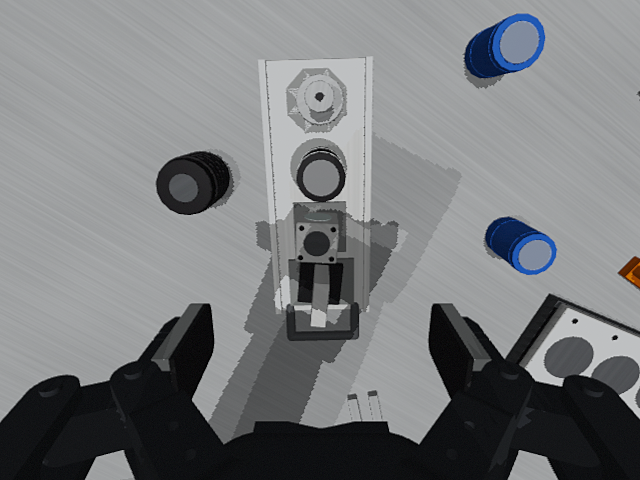

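Wrist view: pillar top (320,97), lens tube top (321,176), cube top (317,243), plate top centre (320,295), handle (323,322). The loose black cylinder is at (185,186), off the row and not on a nest. A second view follows, on the way to the pillar.

Emit:
step_arm(increments=[[[24.7,16.7,0],[0,0,0]],[[24.7,16.7,0],[0,0,0]],[[24.7,16.7,0],[0,0,0]],[[0,0,0],[0,0,0]],[[0,0,0],[0,0,0]]])

```text
time: 2.28
eef_pos: [0.597, 0.2469, 0.2302]
tcp_rot: [0.955, 0.295, -0.001, -0.0]
contact_force: [0.6, 0.0, -0.6]
opening: 0.997
finger_force: 0.0
```

```bash
python3 -c "
from h import *
st=snap('w2');print(st['time'],st['eef_pos'],st['tcp_rot'])"
```

```text
2.2833 [0.5970274  0.24691294 0.2302395 ] [ 9.55475494e-01  2.95068760e-01 -9.91354626e-04 -1.52999595e-04]
```

View pics/w2.png

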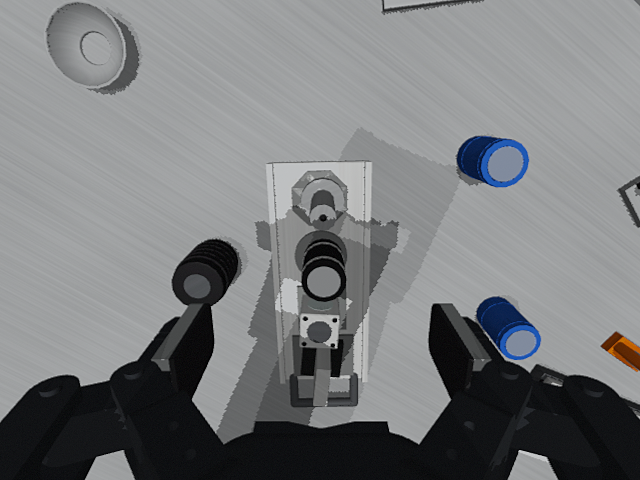

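Second wrist view: pillar top (323,213), tube top (323,280), cube top (319,331), plate top ≈(321,376), rack end corners (267,163) and (371,161).

```bash
cat > m.py <<'E'
from h import *
a,b,s,d=ld('w1'),ld('w2'),cam('scene'),cam('side')
pts={"pillar":((320,97),(323,213)),"tube":((321,176),(323,280)),"cube":((317,243),(319.5,331)),"plate":((320,293),(322,377)),
"cornL":((260,60),(267,163)),"cornR":((372,57.5),(371,161.5))}
z={"pillar":.087,"tube":.076,"cube":.058,"plate":.071,"cornL":.017,"cornR":.017}
for k,(p,q) in pts.items():
    P,r=tri([(a,p),(b,q)]);print(k,P.round(4),r,"onplane",onplane(a,p,z[k])[:2].round(4),onplane(b,q,z[k])[:2].round(4))
def rack(v,yl):
    c,sn=np.cos(v[2]),np.sin(v[2]); return np.array([[v[0]+c*x-sn*y,v[1]+sn*x+c*y,zz] for x,y,zz in yl])
# edges/corners fit: far corners at y=-125 + tops
yl=[(0,-90,87),(0,-30,76),(0,30,58),(0,90,71),(50,-125,17),(-50,-125,17)]
yl=np.array(yl)/1000.
U=[np.array([pts[k][i] for k in pts]) for i in (0,1)]
f=lambda v:np.r_[(proj(a,rack(v,yl))-U[0]).ravel(),(proj(b,rack(v,yl))-U[1]).ravel()]
o=least_squares(f,[.52,.19,2.16],loss='soft_l1');print(o.x,np.round(o.fun.reshape(-1,2),1))
print(rack(o.x,yl).round(4))
E
python3 m.py
python3 - <<'E'
import cv2
a=cv2.imread('pics/w1.png')[40:350,230:410]
cv2.imwrite('pics/c1.png',cv2.resize(a,None,fx=1.9,fy=1.9,interpolation=cv2.INTER_CUBIC))
E
```

```text
pillar [0.5977 0.2462 0.0736] [array([-0.1,  0. ]), array([ 0.1, -0. ])] onplane [0.5973 0.2457] [0.6005 0.2483]
tube [0.5489 0.2125 0.0767] [array([-0.4,  0. ]), array([ 0.3, -0. ])] onplane [0.549  0.2122] [0.5485 0.2125]
cube [0.4947 0.1797 0.0571] [array([ 0.1, -0. ]), array([-0.,  0.])] onplane [0.4949 0.1799] [0.4952 0.18  ]
plate [0.4603 0.1533 0.0699] [array([ 0., -0.]), array([-0.,  0.])] onplane [0.4608 0.1536] [0.4611 0.1538]
cornL [0.5954 0.309  0.0129] [array([-0.3,  0. ]), array([ 0.3, -0. ])] onplane [0.5954 0.308 ] [0.596 0.309]
cornR [0.6525 0.2281 0.0134] [array([-0.,  0.]), array([ 0., -0.])] onplane [0.6518 0.2281] [0.6526 0.2287]
[0.52242905 0.19643409 2.17765101] [[-3.1 -0.5]
 [-2.8  1.1]
 [ 2.3 -2.1]
 [ 0.2 14.8]
 [-0.  -1.8]
 [ 2.6 -0.8]
 [-2.4  4.5]
 [-1.9  0.6]
 [ 2.1 -1.6]
 [ 0.  13. ]
 [ 0.6 -0.4]
 [ 2.4  0.3]]
[[0.5964 0.2478 0.087 ]
 [0.5471 0.2135 0.076 ]
 [0.4978 0.1793 0.058 ]
 [0.4485 0.1451 0.071 ]
 [0.5966 0.3088 0.017 ]
 [0.6536 0.2266 0.017 ]]
```

View pics/c1.png

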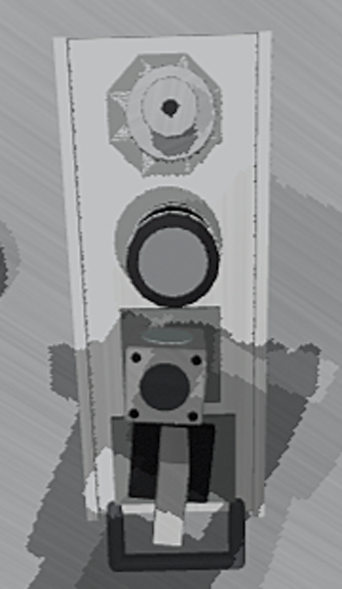

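The crop confirms the parts by shape: pillar on the octagonal nest (170,107 in the crop), tube on the round one, cube on the square one, plate on the oblong one by the handle. Pillar comes first.

```bash
python3 -c "
from h import *
a,b=ld('w1'),ld('w2')
print(tri([(a,(319.5,96.3)),(b,(322.5,217))]),onplane(a,(319.5,96.3),.087),onplane(b,(322.5,217),.087))"
```

```text
(array([0.59743374, 0.24645664, 0.08601504]), [array([-0.2,  0. ]), array([ 0.2, -0. ])]) [0.59749691 0.2462941  0.087     ] [0.59755578 0.24674416 0.087     ]
```

Emit:
step_arm(increments=[[[0.5,-0.4,-40],[0,0,0]],[[0,0,-40],[0,0,0]],[[0,0,-40],[0,0,0]],[[0,0,-40],[0,0,0]],[[0,0,-20],[0,0,0]],[[0,0,-15],[0,0,0]],[[0,0,0],[0,0,0]],[[0,0,0],[0,0,0]]])

```text
time: 3.0
eef_pos: [0.5977, 0.2449, 0.0369]
tcp_rot: [0.956, 0.294, 0.0, -0.0]
contact_force: [0.1, -0.3, 0.3]
opening: 0.999
finger_force: 0.0
```

Emit:
step_arm(increments=[[[0,0,0],[0,0,0]],[[0,0,0],[0,0,0]],[[0,0,0],[0,0,0]],[[0,0,0],[0,0,0]],[[0,0,0],[0,0,0]],[[0,0,0],[0,0,0]],[[0,0,0],[0,0,0]],[[0,0,0],[0,0,0]]], fingers=-1, grip_force=50)

```text
time: 3.67
eef_pos: [0.5986, 0.245, 0.0374]
tcp_rot: [0.956, 0.293, 0.001, 0.0]
contact_force: [-0.7, 0.4, 5.0]
opening: 0.248
finger_force: 49.0
```

Emit:
step_arm(increments=[[[0,0,10],[0,0,0]],[[0,0,30],[0,0,0]],[[0,0,40],[0,0,0]],[[0,0,40],[0,0,0]],[[0,0,40],[0,0,0]],[[0,0,40],[0,0,0]]])

```text
time: 4.17
eef_pos: [0.5968, 0.2445, 0.2371]
tcp_rot: [0.956, 0.294, -0.001, -0.0]
contact_force: [0.9, 0.5, -2.1]
opening: 0.247
finger_force: 49.0
```

Emit:
step_arm(increments=[[[-3.3,-37,0],[0,0,0.089]],[[-3.3,-37,0],[0,0,0.089]],[[-3.3,-37,0],[0,0,0.089]],[[-3.3,-37,0],[0,0,0.089]],[[-3.3,-37,0],[0,0,0.089]],[[-3.3,-37,0],[0,0,0.089]],[[-3.3,-37,0],[0,0,0.089]]])

```text
time: 4.75
eef_pos: [0.5735, -0.0157, 0.2354]
tcp_rot: [0.819, 0.574, -0.001, -0.001]
contact_force: [1.0, 0.6, -1.9]
opening: 0.242
finger_force: 49.2
```

Emit:
step_arm(increments=[[[-3.3,-37,0],[0,0,0.089]],[[-3.3,-37,0],[0,0,0.089]],[[-3.3,-37,0],[0,0,0.089]],[[-3.3,-37,0],[0,0,0.089]],[[-3.3,-37,0],[0,0,0.089]],[[-3.3,-37,0],[0,0,0.089]],[[0,0,0],[0,0,0]],[[0,0,0],[0,0,0]]])

```text
time: 5.42
eef_pos: [0.5539, -0.2377, 0.2352]
tcp_rot: [0.642, 0.767, -0.0, -0.001]
contact_force: [-0.0, 0.3, -1.7]
opening: 0.242
finger_force: 49.1
```

```bash
python3 -c "
from h import *
st=snap('w3')
S=[st]
for i in range(6):
    cams.read_camera('wrist');S.append(readout.get_state())
for k in ('eef_pos','tcp_rot'): print(np.round([s[k] for s in S],4))
print(S[-1]['time'],S[-1]['opening'])"
```

```text
[[ 0.5539 -0.2377  0.2352]
 [ 0.5545 -0.2354  0.2354]
 [ 0.5547 -0.2349  0.2356]
 [ 0.5549 -0.2347  0.2359]
 [ 0.5551 -0.2347  0.2361]
 [ 0.5552 -0.2347  0.2362]
 [ 0.5552 -0.2349  0.2363]]
[[ 6.416e-01  7.671e-01 -0.000e+00 -1.300e-03]
 [ 6.403e-01  7.682e-01  1.000e-04 -1.100e-03]
 [ 6.398e-01  7.686e-01  1.000e-04 -9.000e-04]
 [ 6.395e-01  7.688e-01  1.000e-04 -6.000e-04]
 [ 6.393e-01  7.689e-01  1.000e-04 -4.000e-04]
 [ 6.393e-01  7.690e-01  0.000e+00 -2.000e-04]
 [ 6.393e-01  7.690e-01  0.000e+00 -1.000e-04]]
5.7667 0.24299356978011963
```

View pics/w3.png

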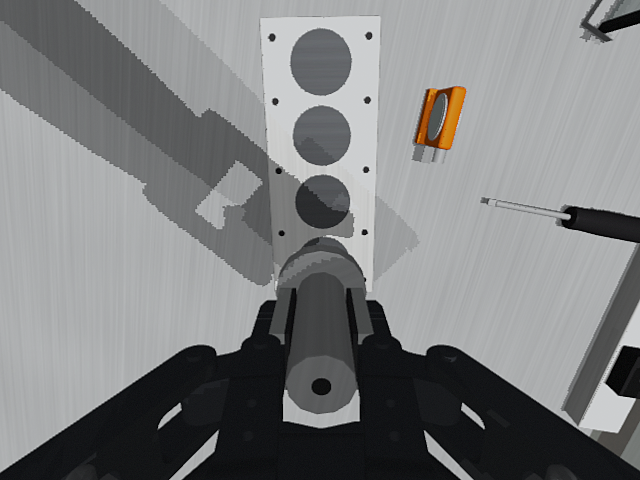

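Wrist view over the stage: seats at (321,61), (321,135) and (323,201), counted from the end away from the knob. The held pillar, top hole (321,386), hides the knob-side seat.

```bash
cat > st.py <<'E'
from h import *
w,s,d=ld('w3'),cam('scene'),cam('side')
seats={-90:((321,61.5),(260,264),(366,203)),-30:((321.5,135),(237,281),(368,183)),30:((323,201),(212,301),(371,164))}
for k,(p,q,r) in seats.items():
    print(k,onplane(w,p,.034).round(4),onplane(s,q,.034).round(4),onplane(d,r,.034).round(4),tri([(w,p),(s,q),(d,r)])[0].round(4),tri([(w,p),(d,r)])[0].round(4))
c1,c2=onplane(w,(261,16.5),.034),onplane(w,(380,15.5),.034);print('corners',c1,c2,np.linalg.norm(c1-c2))
f=lambda v:np.concatenate([[v[0]-np.sin(v[2])*y/1000-onplane(w,p[0],.034)[0],v[1]+np.cos(v[2])*y/1000-onplane(w,p[0],.034)[1]] for y,p in seats.items()])
o=least_squares(f,[.55,-.2,-2.95]);print(o.x,o.fun.round(4))
for y in (-90,-30,30,90): print(y,o.x[0]-np.sin(o.x[2])*y/1000,o.x[1]+np.cos(o.x[2])*y/1000)
# pillar in tool frame
P=onplane(w,(321,386),.2352+.050); print('pillar-TCP',(P-np.array([.5539,-.2377,.2352])).round(4))
E
python3 st.py
```

```text
-90 [ 0.5313 -0.1176  0.034 ] [ 0.5357 -0.1196  0.034 ] [ 0.5331 -0.1182  0.034 ] [ 0.5327 -0.1183  0.0325] [ 0.5321 -0.1176  0.0348]
-30 [ 0.5424 -0.1766  0.034 ] [ 0.5446 -0.1781  0.034 ] [ 0.5447 -0.1757  0.034 ] [ 0.5436 -0.177   0.0327] [ 0.5436 -0.1764  0.0335]
30 [ 0.5545 -0.2356  0.034 ] [ 0.5567 -0.2389  0.034 ] [ 0.5544 -0.2356  0.034 ] [ 0.5547 -0.2373  0.0317] [ 0.5544 -0.2356  0.034 ]
corners [ 0.47710856 -0.09319951  0.034     ] [ 0.57266394 -0.07529824  0.034     ] 0.09721773034300674
[ 0.54854283 -0.20604059 -2.94764598] [-0.0001 -0.0001  0.0003  0.     -0.0002  0.0001]
-90 0.5311968519863555 -0.11772797584229917
-30 0.5427608358060555 -0.17660304933030183
30 0.5543248196257556 -0.23547812281830452
90 0.5658888034454557 -0.2943531963063072
pillar-TCP [-0.0007  0.0006  0.05  ]
```

Emit:
step_arm(increments=[[[5.7,-30,0],[0,0,0.01]],[[5.7,-30.1,0],[0,0,0]],[[0,0,-40],[0,0,0]],[[0,0,-40],[0,0,0]],[[0,0,-40],[0,0,0]],[[0,0,-30],[0,0,0]],[[0,0,-15],[0,0,0]],[[0,0,0],[0,0,0]]])

```text
time: 6.43
eef_pos: [0.5635, -0.2932, 0.0655]
tcp_rot: [0.636, 0.772, -0.0, -0.005]
contact_force: [-0.5, 1.1, -3.1]
opening: 0.242
finger_force: 49.2
```

Emit:
step_arm(increments=[[[0,0,-5],[0,0,0]],[[0,0,-4],[0,0,0]],[[0,0,-2],[0,0,0]],[[0,0,-2],[0,0,0]],[[0,0,0],[0,0,0]],[[0,0,0],[0,0,0]],[[0,0,0],[0,0,0]],[[0,0,0],[0,0,0]]])

```text
time: 7.1
eef_pos: [0.5666, -0.2965, 0.0588]
tcp_rot: [0.636, 0.772, 0.0, 0.0]
contact_force: [-0.2, 0.2, -2.6]
opening: 0.248
finger_force: 49.2
```

Emit:
step_arm(increments=[[[0,1,-1],[0,0,0]],[[0,0,-1],[0,0,0]],[[0,0,-0.5],[0,0,0]],[[0,0,-0.5],[0,0,0]],[[0,0,0],[0,0,0]],[[0,0,0],[0,0,0]]])

```text
time: 7.6
eef_pos: [0.5664, -0.2953, 0.0554]
tcp_rot: [0.636, 0.772, -0.0, -0.0]
contact_force: [-1.5, 0.4, -0.9]
opening: 0.244
finger_force: 49.5
```

Contact is starting; half a millimetre more, then release and rise.

Emit:
step_arm(increments=[[[0,0,-0.5],[0,0,0]],[[0,0,0],[0,0,0]],[[0,0,0],[0,0,0]]])

```text
time: 7.85
eef_pos: [0.5664, -0.2954, 0.0554]
tcp_rot: [0.636, 0.772, -0.0, -0.0]
contact_force: [-2.7, 1.0, 2.5]
opening: 0.245
finger_force: 49.5
```

Emit:
step_arm(increments=[[[0,0,0],[0,0,0]],[[0,0,0],[0,0,0]],[[0,0,0],[0,0,0]],[[0,0,0],[0,0,0]],[[0,0,0],[0,0,0]],[[0,0,0],[0,0,0]]], fingers=1)

```text
time: 8.35
eef_pos: [0.5665, -0.2953, 0.0548]
tcp_rot: [0.636, 0.772, 0.0, 0.0]
contact_force: [0.8, -0.2, 0.6]
opening: 1.003
finger_force: 0.0
```

Emit:
step_arm(increments=[[[0,0,20],[0,0,0]],[[0,0,40],[0,0,0]],[[0,0,40],[0,0,0]],[[0,0,40],[0,0,0]],[[0,0,40],[0,0,0]],[[0,0,0],[0,0,0]],[[0,0,0],[0,0,0]],[[0,0,0],[0,0,0]]])

```text
time: 9.02
eef_pos: [0.5662, -0.2951, 0.2345]
tcp_rot: [0.636, 0.772, 0.0, -0.0]
contact_force: [-0.4, 0.1, 0.5]
opening: 0.995
finger_force: 0.0
```

```bash
python3 -c "
from h import *
st=snap('w4');print(st['time'],st['eef_pos'],st['tcp_rot'])"
```

```text
9.0167 [ 0.56618391 -0.29513213  0.23453799] [ 6.36078645e-01  7.71624229e-01  1.93034805e-06 -8.43265997e-05]
```

View pics/w4.png

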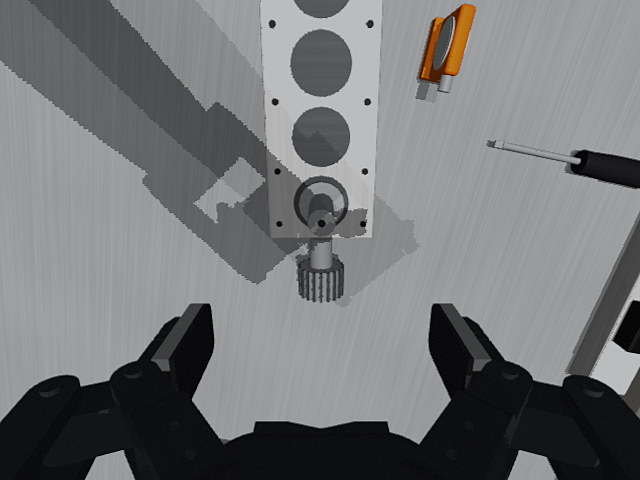

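The pillar stands concentric on the knob-side seat: seat ring around (321,202), top hole at (321,223).

```bash
python3 -c "
from h import *
w=ld('w4')
print(onplane(w,(321,223),.105),onplane(w,(321,136.5),.034),onplane(w,(321,63),.034))"
```

```text
[ 0.56547384 -0.29466068  0.105     ] [ 0.55402264 -0.23582426  0.034     ] [ 0.54253767 -0.17690852  0.034     ]
```

Emit:
step_arm(increments=[[[-1.25,36.25,0],[0,0,-0.0825]],[[-1.25,36.25,0],[0,0,-0.0825]],[[-1.25,36.25,0],[0,0,-0.0825]],[[-1.25,36.25,0],[0,0,-0.0825]],[[-1.25,36.25,0],[0,0,-0.0825]],[[-1.25,36.25,0],[0,0,-0.0825]],[[-1.25,36.25,0],[0,0,-0.0825]]])

```text
time: 9.65
eef_pos: [0.556, -0.0396, 0.2319]
tcp_rot: [0.831, 0.557, -0.002, -0.002]
contact_force: [0.8, 0.2, -0.4]
opening: 0.996
finger_force: 0.0
```

Emit:
step_arm(increments=[[[-1.25,36.25,0],[0,0,-0.0825]],[[-1.25,36.25,0],[0,0,-0.0825]],[[-1.25,36.25,0],[0,0,-0.0825]],[[-1.25,36.25,0],[0,0,-0.0825]],[[-1.25,36.25,0],[0,0,-0.0825]],[[-1.25,36.25,0],[0,0,-0.0825]],[[-1.25,36.25,0],[0,0,-0.0825]]])

```text
time: 10.23
eef_pos: [0.5473, 0.2137, 0.2319]
tcp_rot: [0.955, 0.297, -0.002, -0.0]
contact_force: [0.9, -0.3, 0.2]
opening: 0.997
finger_force: 0.0
```

Emit:
step_arm(increments=[[[0,0,0],[0,0,0]],[[0,0,0],[0,0,0]],[[0,0,0],[0,0,0]],[[0,0,0],[0,0,0]]])

```text
time: 10.57
eef_pos: [0.5485, 0.2111, 0.2334]
tcp_rot: [0.954, 0.299, -0.001, 0.0]
contact_force: [0.3, -0.3, 0.7]
opening: 1.003
finger_force: 0.0
```

```bash
python3 -c "
from h import *
st=snap('w5');print(st['time'],st['eef_pos'],st['tcp_rot'])"
```

```text
10.5667 [0.54853882 0.21106657 0.23340769] [ 9.54295384e-01  2.98862450e-01 -1.24631367e-03  5.12344049e-05]
```

View pics/w5.png

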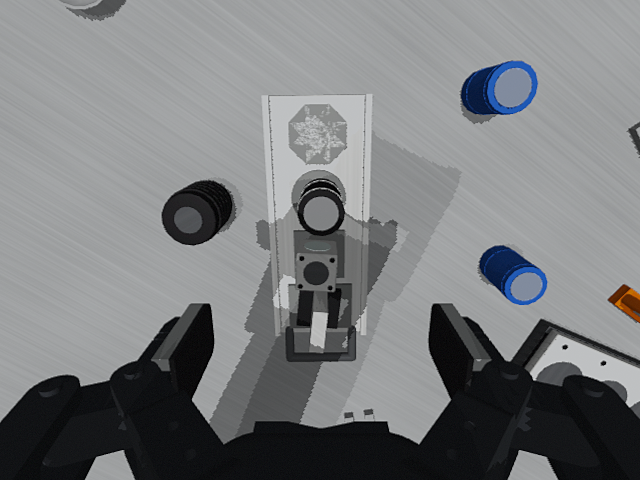

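The octagonal nest (318,134) is now empty. Tube top (321,212), cube top (316.5,272), plate top strip ≈(319,318).

```bash
python3 -c "
from h import *
w,a,b=ld('w5'),ld('w1'),ld('w2')
print(onplane(w,(321,212),.076),onplane(w,(318,134),.016),onplane(w,(316.5,272),.058))
print(tri([(a,(321,176)),(b,(323,281)),(w,(321,212))]))"
python3 - <<'E'
import cv2
a=cv2.imread('pics/w5.png')[220:370,240:400]
cv2.imwrite('pics/c5.png',cv2.resize(a,None,fx=4,fy=4,interpolation=cv2.INTER_CUBIC))
E
```

```text
[0.54869755 0.21207428 0.076     ] [0.59602811 0.24845673 0.016     ] [0.49542712 0.18013729 0.058     ]
(array([0.54938946, 0.21272611, 0.07982503]), [array([-0.3, -0. ]), array([ 0.4, -0. ]), array([-0.2,  0.1])])
```

View pics/c5.png

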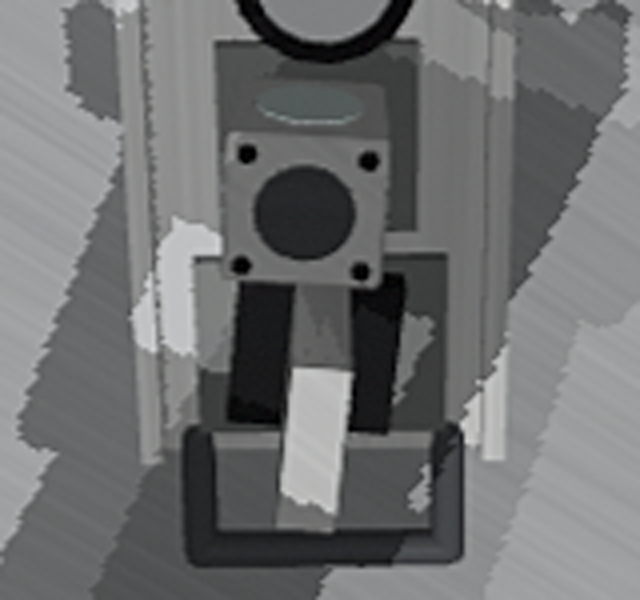

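Emit:
step_arm(increments=[[[0.4,1,-40],[0,0,0]],[[0,0,-40],[0,0,0]],[[0,0,-40],[0,0,0]],[[0,0,-40],[0,0,0]],[[0,0,-25],[0,0,0]],[[0,0,-14],[0,0,0]],[[0,0,0],[0,0,0]],[[0,0,0],[0,0,0]]])

```text
time: 11.28
eef_pos: [0.5499, 0.2125, 0.0362]
tcp_rot: [0.954, 0.299, 0.0, 0.0]
contact_force: [0.3, 0.2, 1.2]
opening: 0.999
finger_force: 0.0
```

Emit:
step_arm(increments=[[[0,0,0],[0,0,0]],[[0,0,0],[0,0,0]],[[0,0,0],[0,0,0]]])

```text
time: 11.53
eef_pos: [0.551, 0.2135, 0.0383]
tcp_rot: [0.954, 0.299, 0.002, 0.0]
contact_force: [0.6, 0.4, 0.8]
opening: 1.0
finger_force: 0.0
```

```bash
python3 -c "
from h import *
w=ld('w5')
q=lambda x,y,z:onplane(w,(240+x/4-.4,220+y/4-.4),z)
pl=[q(x,y,.071) for x,y in((291,367),(352,370),(333,532),(277,526))]
cu=[q(x,y,.058) for x,y in((228,130),(390,138),(384,288),(223,278))]
for n,c in(('plate',pl),('cube',cu)):
    c=np.array(c);print(n,c.mean(0).round(4),[np.linalg.norm(c[i]-c[(i+1)%4]).round(4) for i in range(4)],[np.degrees(np.arctan2(*(c[j]-c[i])[1::-1])).round(1) for i,j in((0,1),(3,2),(3,0),(2,1))])
ft=[q(x,y,.026) for x,y in((238,282),(407,275),(388,433),(228,420))]
print(np.mean(ft,0),[np.linalg.norm(ft[i]-ft[(i+1)%4]).round(4) for i in range(4)])
print(readout.get_state()['eef_pos'])
"
```

```text
plate [0.4504 0.1473 0.071 ] [np.float64(0.0141), np.float64(0.0439), np.float64(0.0135), np.float64(0.043)] [np.float64(-58.3), np.float64(-62.3), np.float64(29.9), np.float64(29.2)]
cube [0.4952 0.1804 0.058 ] [np.float64(0.037), np.float64(0.0378), np.float64(0.038), np.float64(0.0372)] [np.float64(-58.2), np.float64(-59.1), np.float64(31.8), np.float64(33.4)]
[0.45084211 0.14744638 0.026     ] [np.float64(0.0438), np.float64(0.047), np.float64(0.0431), np.float64(0.0409)]
[0.5510151  0.21350082 0.03829135]
```

Emit:
step_arm(increments=[[[-1.5,-1,-2],[0,0,0]],[[0,0,0],[0,0,0]],[[0,0,0],[0,0,0]],[[0,0,0],[0,0,0]],[[0,0,0],[0,0,0]]])

```text
time: 11.95
eef_pos: [0.5478, 0.2123, 0.0339]
tcp_rot: [0.954, 0.299, 0.0, 0.0]
contact_force: [-0.3, 0.9, 0.2]
opening: 1.001
finger_force: 0.0
```

Emit:
step_arm(increments=[[[0,0,0],[0,0,0]],[[0,0,0],[0,0,0]],[[0,0,0],[0,0,0]],[[0,0,0],[0,0,0]],[[0,0,0],[0,0,0]],[[0,0,0],[0,0,0]],[[0,0,0],[0,0,0]],[[0,0,0],[0,0,0]]], fingers=-1, grip_force=50)

```text
time: 12.62
eef_pos: [0.5481, 0.2122, 0.034]
tcp_rot: [0.954, 0.299, 0.0, 0.0]
contact_force: [-0.1, -0.4, 0.5]
opening: 0.443
finger_force: 50.1
```

Emit:
step_arm(increments=[[[0,0,10],[0,0,0]],[[0,0,36],[0,0,0]],[[0,0,40],[0,0,0]],[[0,0,40],[0,0,0]],[[0.5,-37.4,0],[0,0,0.0964]],[[0.5,-37.4,0],[0,0,0.0964]],[[0.5,-37.4,0],[0,0,0.0964]],[[0.5,-37.4,0],[0,0,0.0964]]])

```text
time: 13.28
eef_pos: [0.5491, 0.0615, 0.1604]
tcp_rot: [0.878, 0.479, 0.0, 0.0]
contact_force: [0.9, -0.6, -3.2]
opening: 0.444
finger_force: 50.5
```

Emit:
step_arm(increments=[[[0.5,-37.4,0],[0,0,0.0964]],[[0.5,-37.4,0],[0,0,0.0964]],[[0.5,-37.4,0],[0,0,0.0964]],[[0.5,-37.4,0],[0,0,0.0964]],[[0.5,-37.4,0],[0,0,0.0964]],[[0.5,-37.4,0],[0,0,0.0964]],[[0.5,-37.4,0],[0,0,0.0964]],[[0.5,-37.4,0],[0,0,0.0964]]])

```text
time: 13.95
eef_pos: [0.553, -0.2381, 0.1599]
tcp_rot: [0.634, 0.774, 0.0, -0.0]
contact_force: [1.4, 0.6, -1.4]
opening: 0.443
finger_force: 50.4
```

Emit:
step_arm(increments=[[[0,0,0],[0,0,0]],[[0,0,0],[0,0,0]],[[0,0,0],[0,0,0]],[[0,0,0],[0,0,0]],[[0,0,0],[0,0,0]],[[0,0,0],[0,0,0]]])

```text
time: 14.45
eef_pos: [0.5539, -0.2352, 0.1598]
tcp_rot: [0.635, 0.773, 0.0, -0.0]
contact_force: [0.2, 0.0, -0.8]
opening: 0.444
finger_force: 50.4
```

Emit:
step_arm(increments=[[[0.5,-1.3,-30],[0,0,0]],[[0,0,-35],[0,0,0]],[[0,0,-25],[0,0,0]],[[0,0,-10],[0,0,0]],[[0,0,-3],[0,0,0]],[[0,0,0],[0,0,0]],[[0,0,0],[0,0,0]],[[0,0,0],[0,0,0]]])

```text
time: 15.12
eef_pos: [0.5559, -0.2387, 0.0593]
tcp_rot: [0.635, 0.772, 0.0, 0.002]
contact_force: [0.1, 0.3, -1.0]
opening: 0.442
finger_force: 50.5
```

Emit:
step_arm(increments=[[[0,0,-1],[0,0,0]],[[0,0,-1],[0,0,0]],[[0,0,0],[0,0,0]],[[0,0,0],[0,0,0]],[[0,0,0],[0,0,0]]])

```text
time: 15.53
eef_pos: [0.5543, -0.2379, 0.055]
tcp_rot: [0.635, 0.772, 0.0, 0.0]
contact_force: [0.1, 1.0, -0.7]
opening: 0.443
finger_force: 50.5
```

Emit:
step_arm(increments=[[[0,1.3,-1],[0,0,0]],[[0,0,-1],[0,0,0]],[[0,0,-0.5],[0,0,0]],[[0,0,0],[0,0,0]],[[0,0,0],[0,0,0]]])

```text
time: 15.95
eef_pos: [0.5542, -0.2366, 0.0522]
tcp_rot: [0.635, 0.772, -0.0, -0.0]
contact_force: [0.8, -0.6, -1.1]
opening: 0.444
finger_force: 50.7
```

Emit:
step_arm(increments=[[[0,0,-0.5],[0,0,0]],[[0,0,-0.4],[0,0,0]],[[0,0,0],[0,0,0]],[[0,0,0],[0,0,0]]])

```text
time: 16.28
eef_pos: [0.5544, -0.2367, 0.052]
tcp_rot: [0.635, 0.772, -0.0, 0.0]
contact_force: [-1.4, 1.7, 4.5]
opening: 0.442
finger_force: 50.7
```

Emit:
step_arm(increments=[[[0,0,0],[0,0,0]],[[0,0,0],[0,0,0]],[[0,0,0],[0,0,0]],[[0,0,0],[0,0,0]],[[0,0,0],[0,0,0]],[[0,0,0],[0,0,0]]], fingers=1)

```text
time: 16.78
eef_pos: [0.5543, -0.2366, 0.0513]
tcp_rot: [0.635, 0.772, -0.0, -0.0]
contact_force: [0.0, -0.0, 1.2]
opening: 0.998
finger_force: 0.0
```

Emit:
step_arm(increments=[[[0,0,20],[0,0,0]],[[0,0,40],[0,0,0]],[[0,0,40],[0,0,0]],[[0,0,40],[0,0,0]],[[0,0,10],[0,0,0]],[[0,0,0],[0,0,0]]])

```text
time: 17.28
eef_pos: [0.5567, -0.2381, 0.2072]
tcp_rot: [0.635, 0.772, 0.001, 0.005]
contact_force: [-0.4, 0.5, -0.5]
opening: 1.003
finger_force: 0.0
```

Emit:
step_arm(increments=[[[-4.9,34.8,0],[0,0,-0.101]],[[-4.9,34.8,0],[0,0,-0.101]],[[-4.9,34.8,0],[0,0,-0.101]],[[-4.9,34.8,0],[0,0,-0.101]],[[-4.9,34.8,0],[0,0,-0.101]],[[-4.9,34.8,0],[0,0,-0.101]]])

```text
time: 17.78
eef_pos: [0.523, -0.026, 0.1986]
tcp_rot: [0.838, 0.545, -0.001, -0.002]
contact_force: [0.9, -0.2, 0.1]
opening: 1.003
finger_force: 0.0
```

Emit:
step_arm(increments=[[[-4.9,34.8,0],[0,0,-0.101]],[[-4.9,34.8,0],[0,0,-0.101]],[[-4.9,34.8,0],[0,0,-0.101]],[[-4.9,34.8,0],[0,0,-0.101]],[[-4.9,34.8,0],[0,0,-0.101]],[[-4.9,34.8,0],[0,0,-0.101]],[[0,0,0],[0,0,0]]])

```text
time: 18.37
eef_pos: [0.4928, 0.1856, 0.1986]
tcp_rot: [0.962, 0.273, -0.002, -0.001]
contact_force: [-0.3, -0.1, -0.4]
opening: 0.997
finger_force: 0.0
```

Emit:
step_arm(increments=[[[0,0,0],[0,0,0]],[[0,0,0],[0,0,0]],[[0,0,0],[0,0,0]],[[0,0,0],[0,0,0]],[[0,0,0],[0,0,0]]])

```text
time: 18.78
eef_pos: [0.4957, 0.1799, 0.2011]
tcp_rot: [0.962, 0.272, -0.0, 0.0]
contact_force: [0.3, -0.5, -0.1]
opening: 1.0
finger_force: 0.0
```

```bash
python3 -c "
from h import *
st=snap('w6');print(st['time'],st['eef_pos'],st['tcp_rot'])"
python3 - <<'E'
import cv2
a=cv2.imread('pics/w6.png')[150:400,200:440]
cv2.imwrite('pics/c6.png',cv2.resize(a,None,fx=2.4,fy=2.4,interpolation=cv2.INTER_CUBIC))
E
```

```text
18.7833 [0.49569878 0.17987147 0.20112368] [ 9.62306314e-01  2.71967834e-01 -2.34975464e-04  2.40605224e-05]
```

View pics/c6.png

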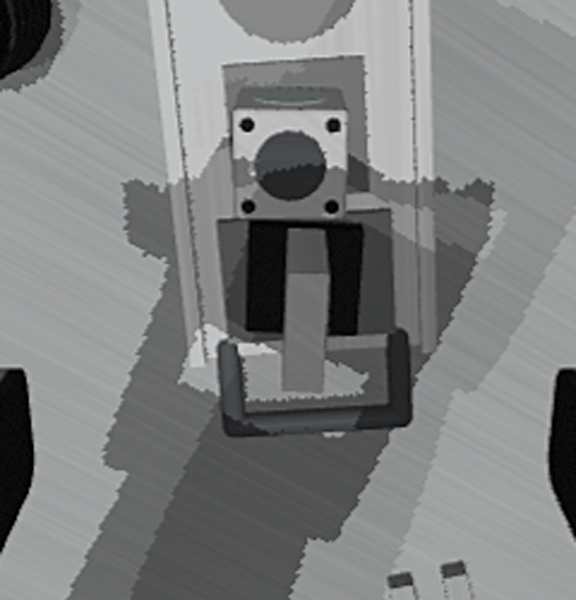

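The crop shows the cube top corners at (233,110) to (347,218), square to the view, and the plate top from (287,273) to (323,392).

```bash
python3 -c "
from h import *
w=ld('w6')
q=lambda x,y,z:onplane(w,(200+x/2.4-.3,150+y/2.4-.3),z)
pl=[q(x,y,.071) for x,y in((287,273),(329,273),(323,392),(281,390))]
cu=[q(x,y,.058) for x,y in((233,110),(348,110),(347,218),(232,216))]
for n,c in(('plate',pl),('cube',cu)):
    c=np.array(c);print(n,c.mean(0).round(4),[np.linalg.norm(c[i]-c[(i+1)%4]).round(4) for i in range(4)],[np.degrees(np.arctan2(*(c[j]-c[i])[1::-1])).round(1) for i,j in((0,1),(3,2),(3,0),(2,1))])
w5=ld('w5');print(tri([(w5,(316,272.2)),(w,(200+290/2.4-.3,150+163.5/2.4-.3))]))
print(tri([(w5,(318.4,332.2)),(w,(200+305/2.4-.3,150+332/2.4-.3))]))
"
```

```text
plate [0.4503 0.1472 0.071 ] [np.float64(0.0138), np.float64(0.0441), np.float64(0.0145), np.float64(0.0433)] [np.float64(-58.4), np.float64(-61.5), np.float64(28.8), np.float64(29.7)]
cube [0.4948 0.1805 0.058 ] [np.float64(0.0374), np.float64(0.037), np.float64(0.0388), np.float64(0.0363)] [np.float64(-58.4), np.float64(-59.5), np.float64(29.9), np.float64(32.2)]
(array([0.49534959, 0.18072294, 0.05908094]), [array([-0.1,  0. ]), array([ 0.1, -0. ])])
(array([0.45213803, 0.14814039, 0.07407208]), [array([-0.2,  0. ]), array([ 0.3, -0. ])])
```

Emit:
step_arm(increments=[[[-0.7,0.6,-40],[0,0,0]],[[0,0,-40],[0,0,0]],[[0,0,-40],[0,0,0]],[[0,0,-30],[0,0,0]],[[0,0,-18],[0,0,0]],[[0,0,-9],[0,0,0]],[[0,0,0],[0,0,0]],[[0,0,0],[0,0,0]]])

```text
time: 19.5
eef_pos: [0.4955, 0.1814, 0.0251]
tcp_rot: [0.962, 0.273, 0.0, 0.0]
contact_force: [0.0, 0.1, 0.2]
opening: 0.999
finger_force: 0.0
```

Emit:
step_arm(increments=[[[0,0,0],[0,0,0]],[[0,0,0],[0,0,0]],[[0,0,0],[0,0,0]],[[0,0,0],[0,0,0]]])

```text
time: 19.83
eef_pos: [0.4956, 0.1818, 0.0257]
tcp_rot: [0.962, 0.273, 0.001, 0.0]
contact_force: [-0.7, 0.0, 0.3]
opening: 1.0
finger_force: 0.0
```

Emit:
step_arm(increments=[[[-0.6,-1,-1],[0,0,0]],[[0,0,0],[0,0,0]],[[0,0,0],[0,0,0]],[[0,0,0],[0,0,0]]])

```text
time: 20.17
eef_pos: [0.4941, 0.1806, 0.0234]
tcp_rot: [0.962, 0.273, -0.0, -0.0]
contact_force: [-0.3, -0.6, 0.7]
opening: 1.002
finger_force: 0.0
```

Emit:
step_arm(increments=[[[0,0,0],[0,0,0]],[[0,0,0],[0,0,0]],[[0,0,0],[0,0,0]],[[0,0,0],[0,0,0]],[[0,0,0],[0,0,0]],[[0,0,0],[0,0,0]],[[0,0,0],[0,0,0]],[[0,0,0],[0,0,0]]], fingers=-1, grip_force=50)

```text
time: 20.83
eef_pos: [0.4945, 0.1806, 0.0236]
tcp_rot: [0.962, 0.273, 0.0, 0.0]
contact_force: [-0.6, 0.2, 1.1]
opening: 0.44
finger_force: 51.5
```

Emit:
step_arm(increments=[[[0,0,10],[0,0,0]],[[0,0,36],[0,0,0]],[[0,0,40],[0,0,0]],[[0,0,40],[0,0,0]],[[4,-29.8,10],[0,0,0.101]],[[4,-29.8,0],[0,0,0.101]],[[4,-29.8,0],[0,0,0.101]],[[4,-29.8,0],[0,0,0.101]]])

```text
time: 21.5
eef_pos: [0.5096, 0.0605, 0.16]
tcp_rot: [0.886, 0.463, -0.0, -0.0]
contact_force: [0.5, 0.4, -2.0]
opening: 0.437
finger_force: 51.1
```

Emit:
step_arm(increments=[[[4,-29.8,0],[0,0,0.101]],[[4,-29.8,0],[0,0,0.101]],[[4,-29.8,0],[0,0,0.101]],[[4,-29.8,0],[0,0,0.101]],[[4,-29.8,0],[0,0,0.101]],[[4,-29.8,0],[0,0,0.101]],[[4,-29.8,0],[0,0,0.101]],[[4,-29.8,0],[0,0,0.101]]])

```text
time: 22.17
eef_pos: [0.5414, -0.1781, 0.1591]
tcp_rot: [0.634, 0.774, -0.0, -0.001]
contact_force: [0.3, 0.2, -2.0]
opening: 0.436
finger_force: 51.1
```

Emit:
step_arm(increments=[[[0,0,0],[0,0,0]],[[0,0,0],[0,0,0]],[[0,0,0],[0,0,0]],[[0,0,0],[0,0,0]],[[0,0,0],[0,0,0]],[[0,0,0],[0,0,0]]])

```text
time: 22.67
eef_pos: [0.5421, -0.1758, 0.1594]
tcp_rot: [0.635, 0.773, 0.0, -0.0]
contact_force: [-0.5, 0.5, -1.7]
opening: 0.437
finger_force: 51.1
```

```bash
python3 -c "
from h import *
st=snap('w7');print(st['time'],st['eef_pos'],st['tcp_rot'])"
```

```text
22.6667 [ 0.54206158 -0.17584637  0.15938029] [ 6.34917735e-01  7.72579720e-01  1.81199107e-06 -2.12568199e-04]
```

View pics/w7.png

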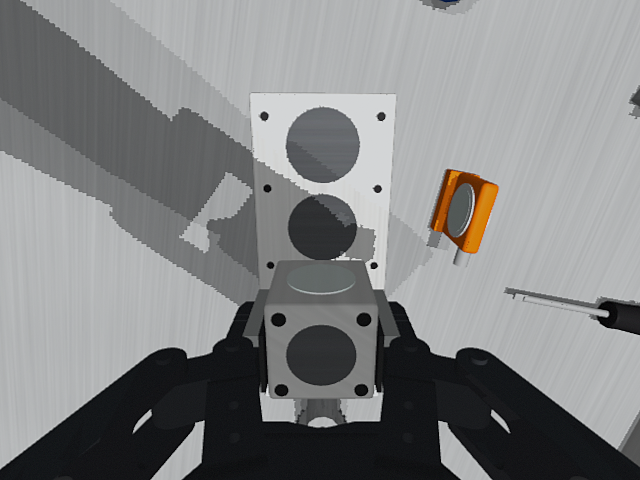

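The cube is held square, with its port centre at (321,354). The two seats left are at (323,145) and (322,227).

```bash
python3 -c "
from h import *
w=ld('w7')
print(onplane(w,(321,354.5),.1938)-np.array([.54206,-.17585,0]),onplane(w,(322.5,145),.034),onplane(w,(322,227),.034))"
```

```text
[-0.00077759  0.00064338  0.1938    ] [ 0.53106975 -0.11814645  0.034     ] [ 0.54243976 -0.17710754  0.034     ]
```

Emit:
step_arm(increments=[[[0.9,-1.7,-35],[0,0,0]],[[0,0,-35],[0,0,0]],[[0,0,-25],[0,0,0]],[[0,0,-14],[0,0,0]],[[0,0,-5],[0,0,0]],[[0,0,0],[0,0,0]],[[0,0,0],[0,0,0]],[[0,0,0],[0,0,0]]])

```text
time: 23.38
eef_pos: [0.5445, -0.1793, 0.0473]
tcp_rot: [0.635, 0.772, 0.0, 0.002]
contact_force: [0.3, -0.6, -1.3]
opening: 0.439
finger_force: 51.1
```

Emit:
step_arm(increments=[[[0,0,0],[0,0,0]],[[0,0,0],[0,0,0]],[[0,0,0],[0,0,0]],[[0,0,0],[0,0,0]],[[0,0,0],[0,0,0]]])

```text
time: 23.8
eef_pos: [0.5432, -0.1788, 0.0457]
tcp_rot: [0.635, 0.772, 0.0, 0.0]
contact_force: [0.2, -0.4, -2.6]
opening: 0.44
finger_force: 51.1
```

Emit:
step_arm(increments=[[[0,1.3,-1.5],[0,0,0]],[[0,0,-1],[0,0,0]],[[0,0,-0.7],[0,0,0]],[[0,0,0],[0,0,0]],[[0,0,0],[0,0,0]]])

```text
time: 24.22
eef_pos: [0.543, -0.1773, 0.042]
tcp_rot: [0.635, 0.772, -0.0, -0.0]
contact_force: [0.6, -0.1, -2.6]
opening: 0.44
finger_force: 51.1
```

Emit:
step_arm(increments=[[[0,0,-0.5],[0,0,0]],[[0,0,-0.5],[0,0,0]],[[0,0,0],[0,0,0]],[[0,0,0],[0,0,0]]])

```text
time: 24.55
eef_pos: [0.5432, -0.1775, 0.0416]
tcp_rot: [0.635, 0.772, -0.0, 0.0]
contact_force: [-1.4, 1.3, 0.9]
opening: 0.436
finger_force: 51.5
```

Emit:
step_arm(increments=[[[0,0,0],[0,0,0]],[[0,0,0],[0,0,0]],[[0,0,0],[0,0,0]],[[0,0,0],[0,0,0]],[[0,0,0],[0,0,0]],[[0,0,0],[0,0,0]]], fingers=1)

```text
time: 25.05
eef_pos: [0.5432, -0.1775, 0.0413]
tcp_rot: [0.635, 0.772, 0.0, 0.0]
contact_force: [-0.1, -0.1, 1.0]
opening: 1.0
finger_force: 0.0
```

Emit:
step_arm(increments=[[[0,0,20],[0,0,0]],[[0,0,40],[0,0,0]],[[0,0,40],[0,0,0]],[[0,0,40],[0,0,0]],[[0,0,20],[0,0,0]],[[0,0,0],[0,0,0]]])

```text
time: 25.55
eef_pos: [0.5464, -0.179, 0.2088]
tcp_rot: [0.635, 0.772, 0.001, 0.006]
contact_force: [0.4, -0.3, 0.6]
opening: 1.002
finger_force: 0.0
```

Emit:
step_arm(increments=[[[-7.7,27.1,0],[0,0,-0.1034]],[[-7.7,27.1,0],[0,0,-0.1034]],[[-7.7,27.1,0],[0,0,-0.1034]],[[-7.7,27.1,0],[0,0,-0.1034]],[[-7.7,27.1,0],[0,0,-0.1034]],[[-7.7,27.1,0],[0,0,-0.1034]]])

```text
time: 26.05
eef_pos: [0.4957, -0.0135, 0.2]
tcp_rot: [0.842, 0.539, -0.001, -0.001]
contact_force: [1.2, -0.2, 0.9]
opening: 1.004
finger_force: 0.0
```

Emit:
step_arm(increments=[[[-7.7,27.1,0],[0,0,-0.1034]],[[-7.7,27.1,0],[0,0,-0.1034]],[[-7.7,27.1,0],[0,0,-0.1034]],[[-7.7,27.1,0],[0,0,-0.1034]],[[-7.7,27.1,0],[0,0,-0.1034]],[[-7.7,27.1,0],[0,0,-0.1034]],[[0,0,0],[0,0,0]]])

```text
time: 26.63
eef_pos: [0.4486, 0.1511, 0.2]
tcp_rot: [0.966, 0.259, -0.001, -0.001]
contact_force: [0.4, -1.2, -0.9]
opening: 1.003
finger_force: 0.0
```

Emit:
step_arm(increments=[[[0,0,0],[0,0,0]],[[0,0,0],[0,0,0]],[[0,0,0],[0,0,0]],[[0,0,0],[0,0,0]],[[0,0,0],[0,0,0]]])

```text
time: 27.05
eef_pos: [0.451, 0.1469, 0.2011]
tcp_rot: [0.966, 0.258, -0.0, 0.0]
contact_force: [-0.1, 0.6, 0.2]
opening: 0.997
finger_force: 0.0
```

```bash
python3 -c "
from h import *
st=snap('w8');print(st['time'],st['eef_pos'],st['tcp_rot'])"
python3 - <<'E'
import cv2
a=cv2.imread('pics/w8.png')[150:400,200:440]
cv2.imwrite('pics/c8.png',cv2.resize(a,None,fx=2.4,fy=2.4,interpolation=cv2.INTER_CUBIC))
E
```

```text
27.05 [0.45102038 0.14693251 0.20111459] [ 9.66071741e-01  2.58273859e-01 -6.24817829e-05  2.49827780e-05]
```

View pics/c8.png

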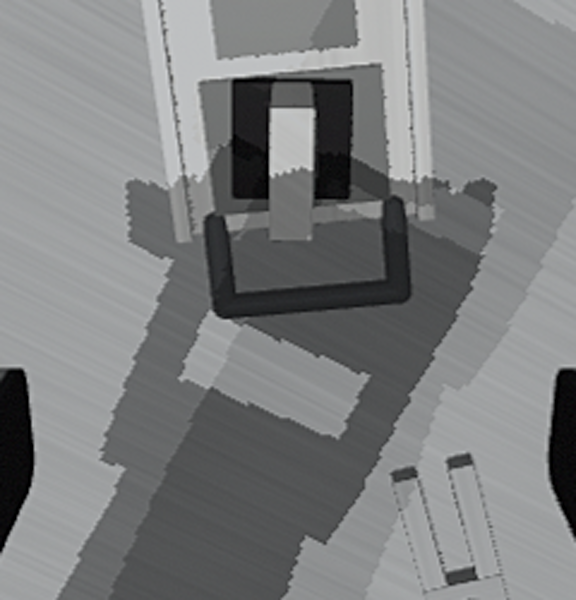

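The crop shows the plate square to the view: top from (270,106) to (312,240), foot from (232,78) to (351,200).

```bash
python3 -c "
from h import *
w=ld('w8')
q=lambda x,y,z:onplane(w,(200+x/2.4-.3,150+y/2.4-.3),z)
pl=[q(x,y,.071) for x,y in((270,106),(315,107),(312,240),(270,239))]
cu=[q(x,y,.026) for x,y in((232,78),(353,80),(351,200),(232,197))]
for n,c in(('plate',pl),('foot',cu)):
    c=np.array(c);print(n,c.mean(0).round(4),[np.linalg.norm(c[i]-c[(i+1)%4]).round(4) for i in range(4)],[np.degrees(np.arctan2(*(c[j]-c[i])[1::-1])).round(1) for i,j in((0,1),(3,2),(3,0),(2,1))])
"
```

```text
plate [0.4506 0.1472 0.071 ] [np.float64(0.0139), np.float64(0.0438), np.float64(0.0136), np.float64(0.0438)] [np.float64(-61.3), np.float64(-61.5), np.float64(29.6), np.float64(29.2)]
foot [0.4509 0.1472 0.026 ] [np.float64(0.0432), np.float64(0.045), np.float64(0.0444), np.float64(0.0445)] [np.float64(-61.0), np.float64(-61.5), np.float64(28.8), np.float64(30.2)]
```

Emit:
step_arm(increments=[[[-0.3,0.3,-40],[0,0,-0.01]],[[0,0,-40],[0,0,0]],[[0,0,-40],[0,0,0]],[[0,0,-28],[0,0,0]],[[0,0,-12],[0,0,0]],[[0,0,-6],[0,0,0]],[[0,0,0],[0,0,0]],[[0,0,0],[0,0,0]]])

```text
time: 27.77
eef_pos: [0.4513, 0.148, 0.036]
tcp_rot: [0.967, 0.254, 0.001, 0.0]
contact_force: [-0.3, -0.6, 0.9]
opening: 1.002
finger_force: 0.0
```

Emit:
step_arm(increments=[[[0,0,0],[0,0,0]],[[0,0,0],[0,0,0]],[[0,0,0],[0,0,0]],[[0,0,0],[0,0,0]],[[0,0,0],[0,0,0]]])

```text
time: 28.18
eef_pos: [0.4507, 0.1482, 0.0358]
tcp_rot: [0.967, 0.254, 0.001, 0.0]
contact_force: [0.3, 0.4, -0.5]
opening: 0.999
finger_force: 0.0
```

Emit:
step_arm(increments=[[[0,-0.9,-1],[0,0,0]],[[0,0,0],[0,0,0]],[[0,0,0],[0,0,0]],[[0,0,0],[0,0,0]]])

```text
time: 28.52
eef_pos: [0.4503, 0.1471, 0.0341]
tcp_rot: [0.967, 0.254, -0.0, 0.0]
contact_force: [1.4, -0.6, 0.5]
opening: 0.998
finger_force: 0.0
```

Emit:
step_arm(increments=[[[0,0,0],[0,0,0]],[[0,0,0],[0,0,0]],[[0,0,0],[0,0,0]],[[0,0,0],[0,0,0]],[[0,0,0],[0,0,0]],[[0,0,0],[0,0,0]],[[0,0,0],[0,0,0]],[[0,0,0],[0,0,0]]], fingers=-1, grip_force=50)

```text
time: 29.18
eef_pos: [0.4505, 0.1472, 0.0343]
tcp_rot: [0.967, 0.254, 0.0, -0.0]
contact_force: [0.2, 0.6, -0.5]
opening: 0.155
finger_force: 50.2
```

Emit:
step_arm(increments=[[[0,0,10],[0,0,0]],[[0,0,36],[0,0,0]],[[0,0,40],[0,0,0]],[[0,0,40],[0,0,0]],[[6.7,-22.1,0],[0,0,0.1043]],[[6.7,-22.1,0],[0,0,0.1043]],[[6.7,-22.1,0],[0,0,0.1043]],[[6.7,-22.1,0],[0,0,0.1043]]])

```text
time: 29.85
eef_pos: [0.4771, 0.058, 0.161]
tcp_rot: [0.892, 0.451, 0.0, 0.0]
contact_force: [0.1, 0.4, -1.6]
opening: 0.159
finger_force: 49.8
```

Emit:
step_arm(increments=[[[6.7,-22.1,0],[0,0,0.1043]],[[6.7,-22.1,0],[0,0,0.1043]],[[6.7,-22.1,0],[0,0,0.1043]],[[6.7,-22.1,0],[0,0,0.1043]],[[6.7,-22.1,0],[0,0,0.1043]],[[6.7,-22.1,0],[0,0,0.1043]],[[6.7,-22.1,0],[0,0,0.1043]],[[6.7,-22.1,0],[0,0,0.1043]]])

```text
time: 30.52
eef_pos: [0.5306, -0.119, 0.1604]
tcp_rot: [0.633, 0.774, -0.0, -0.0]
contact_force: [-0.8, 0.4, -2.4]
opening: 0.158
finger_force: 49.8
```

Emit:
step_arm(increments=[[[0,0,0],[0,0,0]],[[0,0,0],[0,0,0]],[[0,0,0],[0,0,0]],[[0,0,0],[0,0,0]],[[0,0,0],[0,0,0]],[[0,0,0],[0,0,0]]])

```text
time: 31.02
eef_pos: [0.5306, -0.1171, 0.1602]
tcp_rot: [0.635, 0.773, -0.0, -0.0]
contact_force: [-0.1, -0.7, -2.4]
opening: 0.152
finger_force: 49.8
```

Delta is about (+0.8, −0.9, −108).

Emit:
step_arm(increments=[[[0.8,-0.9,-35],[0,0,0]],[[0,0,-35],[0,0,0]],[[0,0,-20],[0,0,0]],[[0,0,-10],[0,0,0]],[[0,0,-4],[0,0,0]],[[0,0,0],[0,0,0]],[[0,0,0],[0,0,0]],[[0,0,0],[0,0,0]]])

```text
time: 31.68
eef_pos: [0.5331, -0.1195, 0.0583]
tcp_rot: [0.635, 0.772, 0.001, 0.002]
contact_force: [0.1, -0.4, -1.2]
opening: 0.157
finger_force: 49.7
```

Emit:
step_arm(increments=[[[0,0,0],[0,0,0]],[[0,0,0],[0,0,0]],[[0,0,0],[0,0,0]],[[0,0,0],[0,0,0]],[[0,0,0],[0,0,0]]])

```text
time: 32.1
eef_pos: [0.5317, -0.1189, 0.0564]
tcp_rot: [0.635, 0.772, 0.0, 0.0]
contact_force: [0.2, -0.8, -1.6]
opening: 0.16
finger_force: 49.7
```

Emit:
step_arm(increments=[[[-0.4,0.9,-1.5],[0,0,0]],[[0,0,-1],[0,0,0]],[[0,0,-0.7],[0,0,0]],[[0,0,0],[0,0,0]],[[0,0,0],[0,0,0]]])

```text
time: 32.52
eef_pos: [0.5311, -0.118, 0.0528]
tcp_rot: [0.635, 0.772, -0.0, -0.0]
contact_force: [-0.9, -0.2, -2.1]
opening: 0.158
finger_force: 49.7
```

Emit:
step_arm(increments=[[[0,0,-0.5],[0,0,0]],[[0,0,-0.5],[0,0,0]],[[0,0,0],[0,0,0]],[[0,0,0],[0,0,0]]])

```text
time: 32.85
eef_pos: [0.5313, -0.1181, 0.0523]
tcp_rot: [0.635, 0.772, 0.0, 0.0]
contact_force: [-0.5, 0.6, 0.8]
opening: 0.161
finger_force: 50.0
```

Emit:
step_arm(increments=[[[0,0,-0.3],[0,0,0]],[[0,0,0],[0,0,0]]])

```text
time: 33.02
eef_pos: [0.5314, -0.118, 0.0523]
tcp_rot: [0.635, 0.772, -0.0, 0.0]
contact_force: [-1.5, 0.3, 4.4]
opening: 0.157
finger_force: 50.6
```

Emit:
step_arm(increments=[[[0,0,0],[0,0,0]],[[0,0,0],[0,0,0]],[[0,0,0],[0,0,0]],[[0,0,0],[0,0,0]],[[0,0,0],[0,0,0]],[[0,0,0],[0,0,0]]], fingers=1)

```text
time: 33.52
eef_pos: [0.5312, -0.118, 0.0516]
tcp_rot: [0.635, 0.772, -0.0, -0.0]
contact_force: [-0.4, 0.1, 0.9]
opening: 0.983
finger_force: 0.0
```

Emit:
step_arm(increments=[[[0,0,20],[0,0,0]],[[0,0,40],[0,0,0]],[[0,0,40],[0,0,0]],[[0,0,40],[0,0,0]],[[5,-30,40],[0,0,0]],[[5,-30,0],[0,0,0]],[[5,-30,0],[0,0,0]],[[0,0,0],[0,0,0]]])

```text
time: 34.18
eef_pos: [0.5462, -0.2074, 0.2263]
tcp_rot: [0.636, 0.771, -0.001, 0.002]
contact_force: [-1.0, 0.9, 0.2]
opening: 1.001
finger_force: 0.0
```

Emit:
step_arm(increments=[[[0,0,0],[0,0,0]],[[0,0,0],[0,0,0]],[[0,0,0],[0,0,0]],[[0,0,0],[0,0,0]]])

```text
time: 34.52
eef_pos: [0.5451, -0.2018, 0.2244]
tcp_rot: [0.635, 0.773, -0.0, -0.001]
contact_force: [-0.8, 0.3, -0.3]
opening: 1.002
finger_force: 0.0
```

```bash
python3 -c "
from h import *
st=snap('w9');print(st['time'],st['eef_pos'],st['contact_force'])"
```

```text
34.5167 [ 0.54510356 -0.20175031  0.22437289] [-0.76871453  0.2553367  -0.33326236]
```

View pics/w9.png

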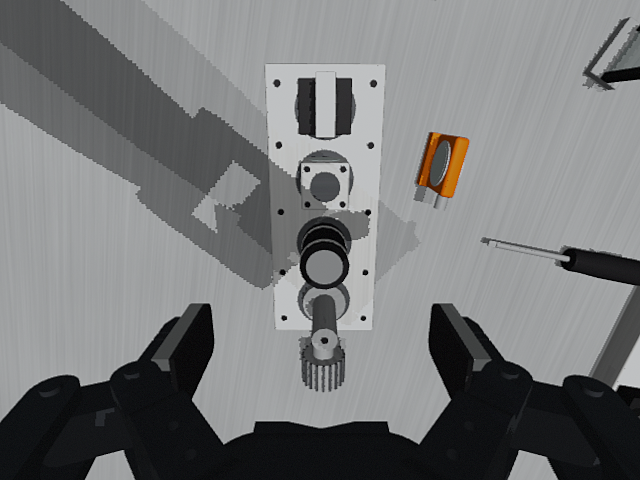

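All four parts stand upright on their seats: plate (325,104), cube (325,184), tube (324,265), pillar (324,343). I check the centring by numbers next.

```bash
python3 -c "
from h import *
w=ld('w9')
S={'plate':((325.5,104),.089,(.5311,-.1178)),'cube':((325,186),.076,(.5426,-.1768)),'tube':((324,265.5),.094,(.5542,-.2356)),'pillar':((323.5,342.5),.105,(.5659,-.2944))}
for k,(p,z,s) in S.items(): print(k,((onplane(w,p,z)[:2]-s)*1000).round(1),'mm')
"
```

```text
plate [-0.4  1.1] mm
cube [-0.1  0.7] mm
tube [-0.7  0.4] mm
pillar [-0.4 -2.8] mm
```

The pillar reading looks doubtful at this slant, so I look at it again from closer.

Emit:
step_arm(increments=[[[7,-31,3.3],[0,0,0]],[[7,-31,3.3],[0,0,0]],[[7,-31,3.3],[0,0,0]],[[0,0,0],[0,0,0]],[[0,0,0],[0,0,0]],[[0,0,0],[0,0,0]],[[0,0,0],[0,0,0]]])

```text
time: 35.15
eef_pos: [0.5662, -0.2944, 0.2344]
tcp_rot: [0.635, 0.773, 0.0, -0.001]
contact_force: [0.7, 1.0, 0.3]
opening: 0.999
finger_force: 0.0
```

```bash
python3 -c "
from h import *
cams.read_camera('wrist');cams.read_camera('wrist')
st=snap('w10');print(st['time'],st['eef_pos'],st['contact_force'])
a=cv2.imread('pics/w10.png')[80:270,240:400]
cv2.imwrite('pics/c10.png',cv2.resize(a,None,fx=3,fy=3,interpolation=cv2.INTER_CUBIC))"
```

```text
35.25 [ 0.56624574 -0.29446968  0.23463942] [0.10316151 0.42002989 0.70534187]
```

View pics/c10.png

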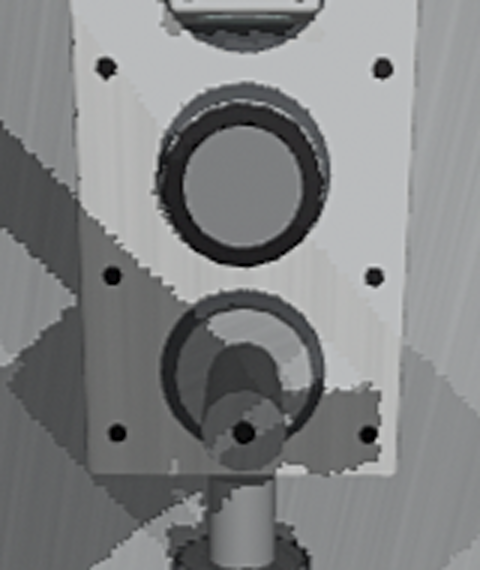

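The crop shows the pillar hole at (321,224), where it was right after placing, with the foot concentric in its seat. The tube is centred too.

```bash
python3 -c "
from h import *
w=ld('w10');print(onplane(w,(321.2,223.9),.105)-np.array([.5659,-.2944,0]),onplane(w,(320.6,141.5),.094)-np.array([.5542,-.2356,0]))
from plant import sign_off
print(sign_off())"
```

```text
[-1.01624426e-04 -2.52523850e-04  1.05000000e-01] [-6.10921990e-04 -4.96783787e-05  9.40000000e-02]
the job is handed in; nothing more can be done
None
```

The job is handed in at about 35 s: all four parts stand upright on the stage in reverse order, from the far end to the knob plate, cube, tube and pillar, each about 1 mm or less off its seat centre by the wrist camera.

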